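Set the dressing things on their matching stands

TASK

Tidy the things for the salad dressing: put the dropper bottle, the spice jar, the lemon and the red packet each inside the rail of the wooden stand whose outline matches its shape and size (the bottle in the small circle, the jar in the large one). The bottle and the jar stand upright, the packet lies flat with its long side along the rail's, the lemon lies along the oval, all resting on the boards.

Things in the scene. Friction and masses are not known exactly. Their poses are not given: they have to be found in the camera images.
- dropper_bottle: Small round brown bottle with a black dropper top, standing upright: 33 mm in diameter up to 70 mm high, then a narrower cap and a 13 mm wide rubber tip up to 102 mm. Origin: centre of its underside; z points up the bottle.
- spice_jar: Round glass spice jar with a thick green cap, standing upright: 45 mm in diameter, 106 mm high, cap from 85 mm up. Origin: centre of its underside; z points up the jar.
- packet: Plain dark red oblong packet lying flat: 44 mm (its x) by 86 mm (its y) by 34 mm high (its z). Origin: centre of its underside.
- lemon: Yellow lemon lying on its side: 71 mm long along its x, 53 mm wide, 51 mm high. Origin: middle of its underside at the start, which turns with it if it rolls.
- lemon_mid (a point): Centre of the lemon, 25.5 mm above the surface at the start; x is the lemon's long axis.
- small_round_stand: Fixed stand: square wooden board 72 x 72 x 6 mm with a steel rail (8 mm round bar, top 13.5 mm above the worktop) in a small circle, 48 mm inside. Origin: centre of the underside; things stand on the board, 6 mm up.
- large_round_stand: Fixed stand like the small round one, but board 86 x 86 x 6 mm and rail circle 62 mm inside. Origin: centre of the underside; board top 6 mm up, rail top 13.5 mm.
- oblong_stand: Fixed stand with a rectangular rail, inside 58 mm (its x) by 100 mm (its y), on a board 82 x 124 x 6 mm. Origin: centre of the underside; board top 6 mm up, rail top 13.5 mm.
- oval_stand: Fixed stand with an oval rail, inside 89 mm (its x) by 65 mm (its y), on a board 113 x 89 x 6 mm. Origin: centre of the underside; board top 6 mm up, rail top 13.5 mm.
Mind the look-alikes: they are no part of the job. Of the things that look like the lemon, the largest one is meant.

How it is judged:
By the outcome, as a careful person would: the job done as asked, in the order asked, and still so for the second after the job is handed in, with the robot touching nothing.
It also fails if it takes over 109 s, if anything falls off the work surface, if the arm or the gripper's body presses on something with over 40 N, if the wrist force passes 120 N, or if a joint passes its speed limit or range.

ROBOT

A 6-joint arm with a two-finger parallel gripper is mounted at the origin on a cart in front of the work surface, level with it; the furniture and walls round the work are solid. World frame = base frame: x ahead of the robot, y to its left, z up, the work surface at z = 0. Lengths are in mm, angles in rad, forces in N, time in s.
With the tool pointing down it reaches from about 325 to 850 mm from the base axis. Payload 15.5 kg.
Tool frame: the origin (TCP) lies between the finger pads; the fingertips stand arm.nose_length ahead of it and the grasp point (between the pads) lies 2 mm behind it (arm.nose_length is the distance from the TCP to the fingertips, in mm); z points along the fingers, y is the line along which they close (so a half turn about z gives the same grasp; the last joint's range is limited). The gripper opens to 91 mm and grips with 3 to 60 N. Pads are 32 mm wide; open, the fingers measure 118 mm over their backs; the gripper's body (76 mm by 178 mm) begins 60 mm behind the grasp point.
Start: joints at [1.073, 0.494, 1.345, -0, 1.302, -0.096], TCP at [244.418, 575.227, 230.915] pointing down, gripper open.
Joint ranges: [-2.91, 2.91], [-0.82, 2.16], [0.22, 2.67], [-1.22, 4.37], [0.12, 2.79], [-3.08, 3.08]. Speed limits (rad/s): [1.89, 1.89, 2.57, 3.01, 3.01, 3.01].

INTERFACE

Orientations are given as a 3x3 rotation matrix whose columns are the frame's x, y, z axes.
In Python, from cell import arm gives the robot as it stands.
- The arm moves only by the shell command python3 -m jog 'ROWS' [OPENING] [FORCE]. ROWS is JSON, a list of rows, each an object of numbers: "tx", "ty", "tz": the shift along the tool's x, y, z as a fraction of full scale; "wx", "wy", "wz": the turn, a rotation vector about the tool's x, y, z as a fraction of full scale. A call has 1 to 12 rows; each row is the pose to reach, as a shift and turn from the pose commanded when the call began, along the tool's axes at that moment; what a row does not reach only later rows make up. Full scale, the value 1, is 15 cm for a shift and 120 degrees for a turn. A row lasts 1/10 s, in which the tool goes at most 50 mm and 8.59 degrees, less where a joint would pass 70% of its speed; a pose out of reach is approached as far as the arm can. A call with a number of a shift or a turn outside -1 to 1 is refused whole. A call with a gripper value outside its range is refused whole. OPENING is the opening, from 0 (shut) to 1 (fully open), set as the call begins (- or left out, the last holds). The fingers move at their own pace and stop on an object; FORCE is the grip in N (left out, the last holds). Time passes only in rows, so rows that repeat a pose let the fingers close. It gives the time, the measured TCP pose, the force, the opening and the grip force at its end, in the units of the state.
- arm.sense(): the state, without advancing time (a new reading comes with each control period).
- arm.camera(name): name is "scene" or "top" or "wrist"; returns the picture (420x560x3 uint8, blue, green, red); there is no depth.
- arm.get_calibration(name): a dict with "vfov" (degrees; the focal length in pixels is half the picture's height over the tangent of half this angle, whatever the lens; pixels are square), "cx", "cy" (the principal point, pixels), "xyz" and "rotation" of the camera in the world. Camera axes: x right, y down, z forward; pixel columns grow to the right and rows downward; lengths in mm; the calibration is good to about 2 mm. A picture is of the moment at which its call begins: read the wrist's pose just before it. get_calibration takes no time and is no camera call; for the wrist camera it gives the pose at the moment of the call.
- arm.sign_off(): hands the job in; it is judged then, once.
The state is a dict: "time_s": time; "joints": joint angles; "qd": joint speeds; "joint_torque": joint torques, N m; "ee_pos": TCP position; "orientation": TCP orientation; "ft_force": force on the tool from outside, world axes, zero at the start; "ft_torque": the same for the moment, N m; "grip_width": opening from 0.0 (shut) to 1.0 (fully open); "finger_force": force on a finger pad.
Only numpy, scipy, OpenCV 4.12 (cv2) and the standard library are available. Lean on these libraries where they do the work, as an engineer would, in place of code of your own. Each camera call takes 0.05 s, during which the arm holds its last target. There are 200 camera calls.

## Working session

There is one attempt and no reset: what is moved stays moved. The work goes in short steps, Python scripts to look and compute and a shell command to move; the robot and the scene stay as the last step left them, time stands still between calls to the robot, and variables do not carry over. Pictures are saved under pics/ and viewed, at most 17 in all, crops included, and the job is handed in when it is done.

```bash
mkdir -p pics; ls; python3 - <<'E'
from cell import arm
import cv2
s=arm.sense();print(s);print(arm.nose_length)
for n in("scene","top"):
    print(n,arm.get_calibration(n)); cv2.imwrite(f"pics/{n}0.png",arm.camera(n))
print(arm.get_calibration("wrist"))
E
```

```text
pics
{'time_s': 0.0, 'joints': array([ 1.07347361e+00,  4.94218065e-01,  1.34615280e+00, -1.25530799e-05,
        1.30249756e+00, -9.55023959e-02]), 'qd': array([ 4.96482487e-04, -1.74831216e-05,  7.12461546e-04, -2.27002569e-05,
        5.53056127e-04,  8.67438415e-04]), 'joint_torque': array([ 4.65008397e-04, -8.78833008e+01, -3.81841707e+01,  7.07980245e-02,
        5.38467534e-02, -4.09202801e-05]), 'ee_pos': array([244.25752237, 574.88914124, 230.30922429]), 'orientation': array([[-9.20351872e-01,  3.91090877e-01, -5.97999379e-04],
       [ 3.91091319e-01,  9.20351188e-01, -1.12700159e-03],
       [ 1.09609400e-04, -1.27111039e-03, -9.99999186e-01]]), 'ft_force': array([0.95192986, 0.60033301, 0.38855877]), 'ft_torque': array([ 0.02210954, -0.00538748, -0.00625113]), 'finger_force': 0.0, 'grip_width': 0.9980581338009684}
17.0
scene {'vfov': 50.73812765858547, 'cx': 283.5095215602034, 'cy': 200.956122472334, 'xyz': array([-499.70527592, -823.19360931, 1342.68311067]), 'rotation': array([[ 0.57973048, -0.60893889,  0.54139264],
       [-0.81471002, -0.42288415,  0.39675758],
       [-0.01265475, -0.67109047, -0.74126745]])}
top {'vfov': 55.52966218521413, 'cx': 277.93914241430195, 'cy': 208.5224581643367, 'xyz': array([ 207.14484134, -121.20235832, 1232.25272975]), 'rotation': array([[ 0.05725478, -0.9763919 ,  0.20828048],
       [-0.99835894, -0.05575536,  0.01306764],
       [-0.00114638, -0.20868686, -0.97798184]])}
{'vfov': 64.76975345805558, 'cx': 279.6190409593319, 'cy': 207.04356588924708, 'xyz': array([171.97896731, 605.29790274, 382.88239246]), 'rotation': array([[ 0.3912759 ,  0.8841289 ,  0.2553806 ],
       [ 0.92027266, -0.37555151, -0.10981483],
       [-0.00118189,  0.27798768, -0.96058391]])}
```

View pics/top0.png

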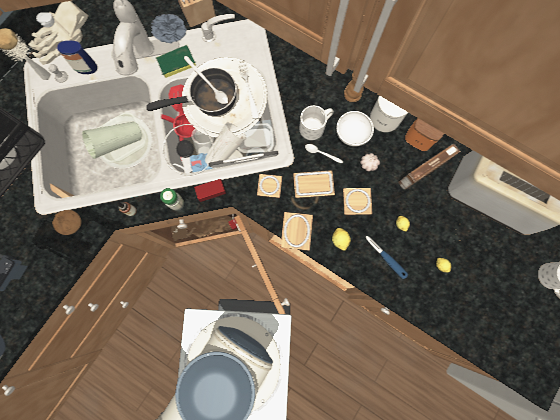

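View pics/scene0.png

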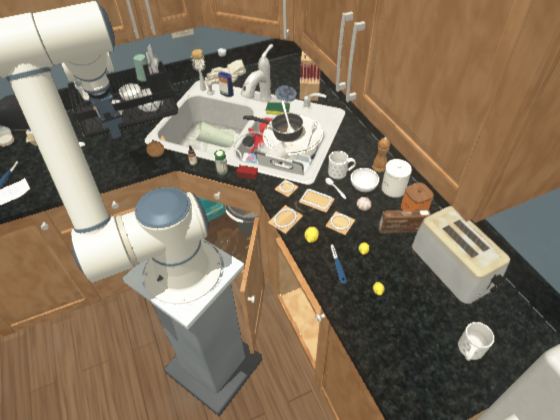

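```bash
cat > h.py <<'E'
import numpy as np, cv2
from cell import arm
def ray(c,u,v):
    f=210/np.tan(np.radians(c["vfov"]/2))
    d=c["rotation"]@np.array([(u-c["cx"])/f,(v-c["cy"])/f,1.]); return c["xyz"],d/np.linalg.norm(d)
def plane(c,u,v,z):
    o,d=ray(c,u,v); return o+d*(z-o[2])/d[2]
def pix(c,p):
    f=210/np.tan(np.radians(c["vfov"]/2)); q=c["rotation"].T@(np.asarray(p,float)-c["xyz"]); return f*q[:2]/q[2]+[c["cx"],c["cy"]]
def go(p,yaw=None):
    """rows needed to bring TCP to p (mm, world), tool down, tool y axis at angle yaw (mod pi)"""
    s=arm.sense(); R=s["orientation"]; d=R.T@(np.asarray(p)-s["ee_pos"])
    r=np.zeros(3)
    y=R[:,1]; a=np.arctan2(y[1],y[0])
    if yaw is not None:
        e=(yaw-a+np.pi/2)%np.pi-np.pi/2; r[2]=-e   # tool z is down
    return d/150, np.degrees(r)/120, np.degrees(a)
def snap(name,cam="wrist"):
    c=arm.get_calibration(cam); im=arm.camera(cam); cv2.imwrite(f"pics/{name}.png",im); return c,im
E
python3 - <<'E'
from h import *
c=arm.get_calibration("top")
for n,u,v,z in [("bottle",126,208,80),("jar",172,198,95),("packet",209,190,34),("lemon",341,239,25),("small",269,185,10),("large",357,201,10),("oblong",314,184,10),("oval",297,231,10),("corner",240,212,0)]:
    print(n,plane(c,u,v,z).round())
print(np.degrees(np.arctan2(*arm.sense()["orientation"][[1,0],1])))
im=cv2.imread("pics/top0.png")
cv2.imwrite("pics/topc.png",cv2.resize(im[140:280,100:420],None,fx=2.5,fy=2.5,interpolation=cv2.INTER_CUBIC))
E
```

```text
bottle [429. 343.  80.]
jar [463. 206.  95.]
packet [509. 112.  34.]
lemon [ 380. -302.   25.]
small [542. -72.  10.]
large [ 506. -352.   10.]
oblong [ 553. -215.   10.]
oval [ 400. -168.   10.]
corner [452.  14.   0.]
66.9796296600855
```

View pics/topc.png

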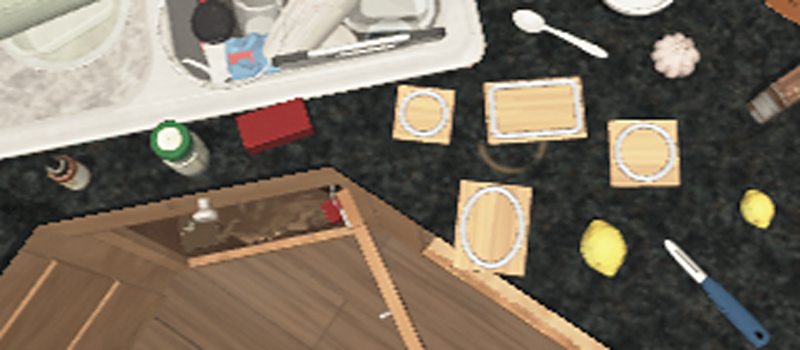

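```bash
cat >> h.py <<'E'
def plan(p,yaw=None):
    """print the segments (fractions) to reach TCP p with yaw in degrees (of tool y, mod 180); turn in first segment"""
    s=arm.sense(); R=s["orientation"]; D=np.asarray(p)-s["ee_pos"]; a=np.degrees(np.arctan2(R[1,1],R[0,1]))
    e=0 if yaw is None else (yaw-a+90)%180-90
    z=-np.radians(e); R2=R@cv2.Rodrigues(np.array([0,0,z]))[0]
    # residual tilt
    n=1
    while max(abs(R.T@D/n).max(),abs(R2.T@D/n).max())>149: n+=1
    print("yaw",a.round(1),"turn wz",round(-e/120,3),"segs",n,"first",(R.T@D/n/150).round(3),"then",(R2.T@D/n/150).round(3),"mm/seg",round(np.linalg.norm(D)/n), "t",round(s["time_s"],1),"j6",s["joints"][5].round(2))
E
python3 - <<'E'
from h import *
plan((450,210,250),19)
E
```

```text
yaw 67.0 turn wz 0.4 segs 3 first [-0.738 -0.568 -0.043] then [-0.916  0.168 -0.043] mm/seg 140 t 0.1 j6 -0.1
```

```bash
python3 -m jog '[{"tx":-0.25,"ty":-0.19,"tz":-0.01,"wz":0.07},{"tx":-0.5,"ty":-0.38,"tz":-0.03,"wz":0.14},{"tx":-0.74,"ty":-0.57,"tz":-0.04,"wz":0.21},{"tx":-0.74,"ty":-0.57,"tz":-0.04,"wz":0.28},{"tx":-0.74,"ty":-0.57,"tz":-0.04,"wz":0.34},{"tx":-0.74,"ty":-0.57,"tz":-0.04,"wz":0.4}]' && python3 -m jog '[{"tx":-0.31,"ty":0.06,"tz":-0.01},{"tx":-0.62,"ty":0.11,"tz":-0.03},{"tx":-0.92,"ty":0.17,"tz":-0.04}]' && python3 -m jog '[{"tx":-0.31,"ty":0.06,"tz":-0.01},{"tx":-0.62,"ty":0.11,"tz":-0.03},{"tx":-0.92,"ty":0.17,"tz":-0.04},{"tx":-0.92,"ty":0.17,"tz":-0.04},{"tx":-0.92,"ty":0.17,"tz":-0.04}]'
python3 - <<'E'
from h import *
plan((450,210,250),19); snap("w1")
E
```

```text
yaw 67.0 turn wz 0.4 segs 3 first [-0.738 -0.568 -0.043] then [-0.916  0.168 -0.043] mm/seg 140 t 0.1 j6 -0.1invalid input at $[0]: expected keys tx, ty, tz, wx, wy, wz
```

View pics/w1.png

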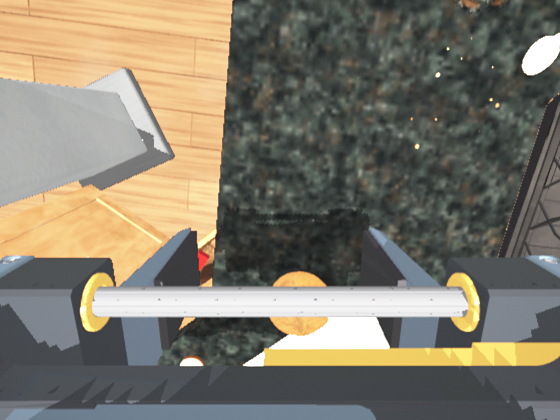

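```bash
python3 - <<'E'
from h import *
plan((490,130,300),19)
E
```

```text
yaw 67.0 turn wz 0.4 segs 4 first [-0.667 -0.523 -0.115] then [-0.835  0.146 -0.115] mm/seg 128 t 0.1 j6 -0.1
```

```bash
python3 -m jog '[{"tx":-0.22,"ty":-0.17,"tz":-0.04,"wx":0,"wy":0,"wz":0.07},{"tx":-0.44,"ty":-0.35,"tz":-0.08,"wx":0,"wy":0,"wz":0.14},{"tx":-0.67,"ty":-0.52,"tz":-0.12,"wx":0,"wy":0,"wz":0.21},{"tx":-0.8,"ty":-0.62,"tz":-0.14,"wx":0,"wy":0,"wz":0.28},{"tx":-0.95,"ty":-0.74,"tz":-0.17,"wx":0,"wy":0,"wz":0.34},{"tx":-1,"ty":-0.8,"tz":-0.17,"wx":0,"wy":0,"wz":0.4}]' && python3 -m jog '[{"tx":-0.3,"ty":0.05,"tz":-0.04,"wx":0,"wy":0,"wz":0},{"tx":-0.6,"ty":0.1,"tz":-0.08,"wx":0,"wy":0,"wz":0},{"tx":-0.9,"ty":0.15,"tz":-0.12,"wx":0,"wy":0,"wz":0}]' && python3 -m jog '[{"tx":-0.3,"ty":0.05,"tz":-0.04,"wx":0,"wy":0,"wz":0},{"tx":-0.6,"ty":0.1,"tz":-0.08,"wx":0,"wy":0,"wz":0},{"tx":-0.9,"ty":0.15,"tz":-0.12,"wx":0,"wy":0,"wz":0},{"tx":-0.9,"ty":0.15,"tz":-0.12,"wx":0,"wy":0,"wz":0},{"tx":-0.9,"ty":0.15,"tz":-0.12,"wx":0,"wy":0,"wz":0}]'
python3 - <<'E'
from h import *
plan((490,130,300),19); s=arm.sense(); print(s["ee_pos"]); snap("w2")
E
```

```text
time_s: 0.75
ee_pos: [336.7, 404.4, 256.8]
orientation: [[-0.319, 0.948, 0.001], [0.948, 0.319, -0.0], [-0.0, 0.001, -1.0]]
ft_force: [-0.3, 0.3, -0.3]
grip_width: 1.001
finger_force: 0.0
time_s: 1.05
ee_pos: [401.0, 284.3, 274.5]
orientation: [[-0.326, 0.945, -0.0], [0.945, 0.326, -0.0], [-0.0, -0.0, -1.0]]
ft_force: [1.0, -0.8, -0.8]
grip_width: 0.999
finger_force: 0.0
time_s: 1.55
ee_pos: [466.2, 164.6, 292.3]
orientation: [[-0.323, 0.946, -0.0], [0.946, 0.323, 0.0], [0.0, -0.0, -1.0]]
ft_force: [-0.2, -0.2, -0.7]
grip_width: 1.001
finger_force: 0.0
yaw 18.8 turn wz -0.001 segs 1 first [-0.27   0.076 -0.051] then [-0.27   0.075 -0.051] mm/seg 43 t 1.6 j6 -0.11
[466.16129115 164.60693732 292.31951059]
```

View pics/w2.png

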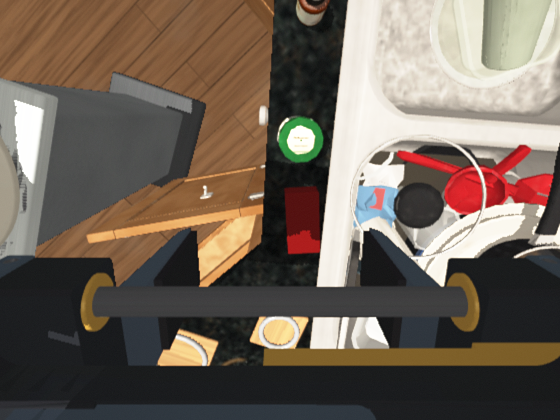

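```bash
python3 - <<'E'
from h import *
im=cv2.imread("pics/w2.png"); c=arm.get_calibration("wrist")
hsv=cv2.cvtColor(im,cv2.COLOR_BGR2HSV)
g=cv2.inRange(hsv,(50,100,40),(85,255,255)); g[:90]=0;g[190:]=0;g[:,:250]=0;g[:,340:]=0
(x,y),r=cv2.minEnclosingCircle(np.vstack(cv2.findContours(g,0,2)[0]));print("jar",x,y,r,plane(c,x,y,106), r/331*(c["xyz"][2]-106))
m=cv2.inRange(hsv,(0,120,130),(12,255,255))|cv2.inRange(hsv,(168,120,130),(180,255,255)); 
m2=cv2.inRange(hsv,(0,120,40),(12,255,255))|cv2.inRange(hsv,(168,120,40),(180,255,255))
for q in (m,m2):
    q[:175]=0;q[270:]=0;q[:,:270]=0;q[:,335:]=0
    k=cv2.minAreaRect(np.vstack(cv2.findContours(q,0,2)[0]));b=cv2.boxPoints(k)
    P=np.array([plane(c,*p,34) for p in b]);print("packet",k,P.mean(0),[np.linalg.norm(P[i]-P[i-1]).round(1) for i in range(4)],[np.degrees(np.arctan2(*(P[i]-P[i-1])[[1,0]])).round(1) for i in range(2)])
print(im[192:250:8,303],im[220,280:330:4])
plan((445,275,200),19)
E
```

```text
jar 300.5 139.19564819335938 23.45831871032715 [468.70604402 220.59871488 106.        ] 24.00352294112788
packet ((303.01470947265625, 241.30885314941406), (22.593446731567383, 31.963781356811523), 87.27368927001953) [523.52378202  92.00989624  34.        ] [np.float64(32.3), np.float64(42.1), np.float64(32.3), np.float64(42.9)] [np.float64(111.8), np.float64(21.8)]
packet ((302.46722412109375, 219.8110809326172), (67.59007263183594, 34.53229904174805), 87.27368927001953) [512.99247193 118.94682081  34.        ] [np.float64(93.1), np.float64(43.7), np.float64(93.0), np.float64(46.4)] [np.float64(111.8), np.float64(21.7)]
[[ 14  15  78]
 [ 15  17  84]
 [ 15  16  83]
 [ 17  18  85]
 [ 17  19  86]
 [ 31  32 177]
 [ 28  29 174]
 [ 28  29 174]] [[ 19  21  21]
 [ 19  22  20]
 [ 15  15  83]
 [ 16  17  84]
 [ 17  18  84]
 [ 18  19  85]
 [ 16  17  84]
 [ 17  18  85]
 [ 18  19  86]
 [ 15  16  83]
 [ 16  17  23]
 [199 214 224]
 [235 243 247]]
yaw 18.9 turn wz -0.001 segs 1 first [0.735 0.107 0.615] then [0.735 0.108 0.615] mm/seg 145 t 1.6 j6 -0.11
```

```bash
python3 -m jog '[{"tx":0.3,"ty":0.04,"tz":0.2,"wx":0,"wy":0,"wz":0},{"tx":0.55,"ty":0.08,"tz":0.4,"wx":0,"wy":0,"wz":0},{"tx":0.73,"ty":0.11,"tz":0.6,"wx":0,"wy":0,"wz":0},{"tx":0.73,"ty":0.11,"tz":0.61,"wx":0,"wy":0,"wz":0},{"tx":0.73,"ty":0.11,"tz":0.61,"wx":0,"wy":0,"wz":0}]'
python3 - <<'E'
from h import *
s=arm.sense(); print(s["ee_pos"]); snap("w3")
E
```

```text
time_s: 2.1
ee_pos: [444.5, 275.4, 200.2]
orientation: [[-0.328, 0.945, -0.002], [0.945, 0.328, -0.001], [-0.0, -0.002, -1.0]]
ft_force: [-0.8, -0.7, 0.5]
grip_width: 1.0
finger_force: 0.0
[444.50708609 275.43770556 200.16306578]
```

View pics/w3.png

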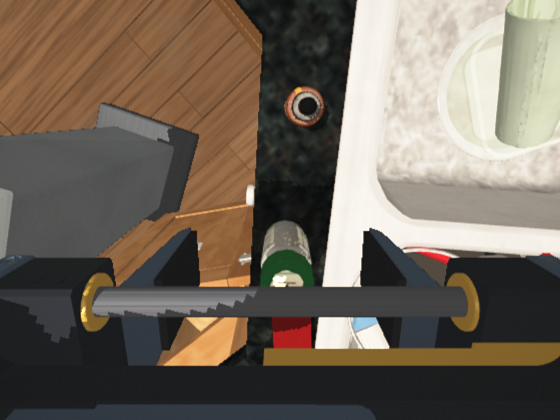

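```bash
python3 - <<'E'
from h import *
im=cv2.imread("pics/w3.png"); c=arm.get_calibration("wrist")
sub=im[70:140,270:340]; hsv=cv2.cvtColor(sub,cv2.COLOR_BGR2HSV)
m=cv2.inRange(hsv,(2,80,60),(20,255,255))
(x,y),r=cv2.minEnclosingCircle(np.vstack(cv2.findContours(m,0,2)[0]));x+=270;y+=70
print(x,y,r,plane(c,x,y,70),r/331*(c["xyz"][2]-70)); print(plane(c,307.5,105,102))
p=plane(c,x,y,70); plan((p[0],p[1],115),19); 
E
```

```text
304.0298500061035 105.79104614257812 20.434919357299805 [437.13824349 359.2376843   70.        ] 17.50525489099661
[437.34187775 359.37681335 102.        ]
yaw 19.1 turn wz 0.001 segs 1 first [0.549 0.132 0.574] then [0.549 0.132 0.574] mm/seg 121 t 2.1 j6 0.11
```

```bash
python3 -m jog '[{"tx":0.25,"ty":0.06,"tz":0.05,"wx":0,"wy":0,"wz":0},{"tx":0.5,"ty":0.12,"tz":0.15,"wx":0,"wy":0,"wz":0},{"tx":0.549,"ty":0.132,"tz":0.3,"wx":0,"wy":0,"wz":0},{"tx":0.549,"ty":0.132,"tz":0.5,"wx":0,"wy":0,"wz":0},{"tx":0.549,"ty":0.132,"tz":0.7,"wx":0,"wy":0,"wz":0},{"tx":0.549,"ty":0.132,"tz":0.9,"wx":0,"wy":0,"wz":0},{"tx":0.549,"ty":0.132,"tz":1,"wx":0,"wy":0,"wz":0},{"tx":0.549,"ty":0.132,"tz":1,"wx":0,"wy":0,"wz":0},{"tx":0.549,"ty":0.132,"tz":1,"wx":0,"wy":0,"wz":0}]'
python3 -m jog '[{"tx":0,"ty":0,"tz":0,"wx":0,"wy":0,"wz":0},{"tx":0,"ty":0,"tz":0,"wx":0,"wy":0,"wz":0},{"tx":0,"ty":0,"tz":0,"wx":0,"wy":0,"wz":0},{"tx":0,"ty":0,"tz":0,"wx":0,"wy":0,"wz":0},{"tx":0,"ty":0,"tz":0,"wx":0,"wy":0,"wz":0},{"tx":0,"ty":0,"tz":0,"wx":0,"wy":0,"wz":0},{"tx":0,"ty":0,"tz":0,"wx":0,"wy":0,"wz":0},{"tx":0,"ty":0,"tz":0,"wx":0,"wy":0,"wz":0}]' 0.2 15
```

```text
time_s: 3.05
ee_pos: [438.6, 358.7, 52.1]
orientation: [[-0.325, 0.946, 0.001], [0.946, 0.325, 0.001], [0.0, 0.001, -1.0]]
ft_force: [-0.0, 0.9, 0.4]
grip_width: 1.001
finger_force: 0.0
time_s: 3.85
ee_pos: [437.8, 358.7, 50.9]
orientation: [[-0.325, 0.946, -0.0], [0.946, 0.325, -0.0], [-0.0, -0.0, -1.0]]
ft_force: [0.4, -0.5, 0.4]
grip_width: 0.349
finger_force: 15.0
```

```bash
python3 -m jog '[{"tx":0,"ty":0,"tz":-0.1,"wx":0,"wy":0,"wz":0},{"tx":0,"ty":0,"tz":-0.3,"wx":0,"wy":0,"wz":0},{"tx":0,"ty":0,"tz":-0.55,"wx":0,"wy":0,"wz":0},{"tx":0,"ty":0,"tz":-0.8,"wx":0,"wy":0,"wz":0},{"tx":0,"ty":0,"tz":-1,"wx":0,"wy":0,"wz":0},{"tx":0,"ty":0,"tz":-1,"wx":0,"wy":0,"wz":0},{"tx":0,"ty":0,"tz":-1,"wx":0,"wy":0,"wz":0}]'
python3 - <<'E'
from h import *
plan((480,-290,340),0)
E
```

```text
time_s: 4.55
ee_pos: [437.9, 358.7, 201.0]
orientation: [[-0.325, 0.946, 0.001], [0.946, 0.325, 0.0], [0.0, 0.001, -1.0]]
ft_force: [-1.0, -0.6, -1.1]
grip_width: 0.352
finger_force: 15.0
yaw 19.0 turn wz 0.158 segs 5 first [-0.836 -0.228 -0.186] then [-0.865  0.056 -0.186] mm/seg 133 t 4.5 j6 0.25
```

```bash
python3 -m jog '[{"tx":-0.15,"ty":-0.04,"tz":-0.04,"wx":0,"wy":0,"wz":0.03},{"tx":-0.35,"ty":-0.1,"tz":-0.08,"wx":0,"wy":0,"wz":0.07},{"tx":-0.55,"ty":-0.15,"tz":-0.13,"wx":0,"wy":0,"wz":0.11},{"tx":-0.84,"ty":-0.23,"tz":-0.19,"wx":0,"wy":0,"wz":0.158}]' && python3 -m jog '[{"tx":-0.25,"ty":0.02,"tz":-0.05,"wx":0,"wy":0,"wz":0},{"tx":-0.55,"ty":0.04,"tz":-0.1,"wx":0,"wy":0,"wz":0},{"tx":-0.86,"ty":0.06,"tz":-0.19,"wx":0,"wy":0,"wz":0}]' && python3 -m jog '[{"tx":-0.25,"ty":0.02,"tz":-0.05,"wx":0,"wy":0,"wz":0},{"tx":-0.55,"ty":0.04,"tz":-0.1,"wx":0,"wy":0,"wz":0},{"tx":-0.86,"ty":0.06,"tz":-0.19,"wx":0,"wy":0,"wz":0}]' && python3 -m jog '[{"tx":-0.25,"ty":0.02,"tz":-0.05,"wx":0,"wy":0,"wz":0},{"tx":-0.55,"ty":0.04,"tz":-0.1,"wx":0,"wy":0,"wz":0},{"tx":-0.86,"ty":0.06,"tz":-0.19,"wx":0,"wy":0,"wz":0}]' && python3 -m jog '[{"tx":-0.25,"ty":0.02,"tz":-0.05,"wx":0,"wy":0,"wz":0},{"tx":-0.55,"ty":0.04,"tz":-0.1,"wx":0,"wy":0,"wz":0},{"tx":-0.75,"ty":0.06,"tz":-0.19,"wx":0,"wy":0,"wz":0},{"tx":-0.86,"ty":0.06,"tz":-0.19,"wx":0,"wy":0,"wz":0},{"tx":-0.86,"ty":0.06,"tz":-0.19,"wx":0,"wy":0,"wz":0},{"tx":-0.86,"ty":0.06,"tz":-0.19,"wx":0,"wy":0,"wz":0}]' | head -3
python3 - <<'E'
from h import *
s=arm.sense(); print(s["ee_pos"],s["grip_width"],s["finger_force"]); snap("w4")
E
```

```text
time_s: 4.95
ee_pos: [445.4, 227.7, 227.9]
orientation: [[0.002, 1.0, -0.003], [1.0, -0.002, -0.001], [-0.001, -0.003, -1.0]]
ft_force: [1.2, -1.1, -0.2]
grip_width: 0.354
finger_force: 15.0
time_s: 5.25
ee_pos: [454.0, 97.7, 256.3]
orientation: [[-0.001, 1.0, -0.004], [1.0, 0.001, -0.0], [-0.0, -0.004, -1.0]]
ft_force: [1.9, -0.0, 0.3]
grip_width: 0.351
finger_force: 15.0
time_s: 5.55
ee_pos: [463.1, -31.1, 284.9]
orientation: [[-0.001, 1.0, -0.003], [1.0, 0.001, 0.001], [0.001, -0.003, -1.0]]
ft_force: [0.1, -0.1, -0.4]
grip_width: 0.353
finger_force: 15.0
time_s: 5.85
ee_pos: [472.3, -160.1, 313.2]
orientation: [[-0.0, 1.0, -0.003], [1.0, 0.001, 0.002], [0.002, -0.003, -1.0]]
ft_force: [0.6, 0.9, -0.8]
grip_width: 0.35
finger_force: 15.0
time_s: 6.45
ee_pos: [481.9, -286.7, 341.9]
orientation: [[-0.0, 1.0, -0.002], [1.0, 0.0, 0.002], [0.002, -0.002, -1.0]]
[ 481.90450715 -286.67232717  341.89779044] 0.3521758508013385 15.000000405998435
```

View pics/w4.png

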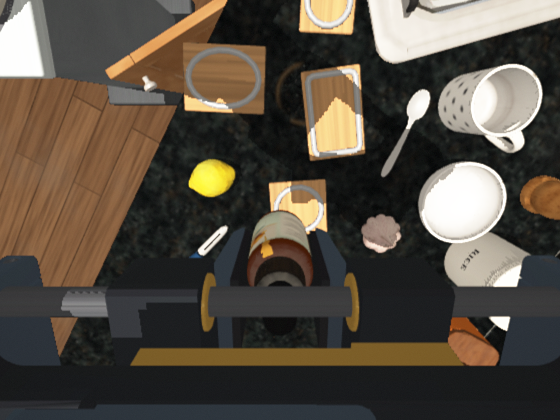

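```bash
cat >> h.py <<'E'
def board(im,c,u0,v0,u1,v1,z=6):
    sub=im[v0:v1,u0:u1]; b,g,r=[sub[...,i].astype(int) for i in range(3)]
    m=((r-b>25)|(r+g+b>330)).astype(np.uint8)*255
    m=cv2.morphologyEx(m,cv2.MORPH_OPEN,np.ones((5,5)))
    k=max(cv2.findContours(m,0,2)[0],key=cv2.contourArea).reshape(-1,2)+[u0,v0]
    P=np.array([plane(c,*p,z)[:2] for p in k],np.float32)
    (x,y),(w,h),a=cv2.minAreaRect(P); print("centre",round(x,1),round(y,1),"size",round(w,1),round(h,1),"angle of first",round(a,1)); return x,y
E
python3 - <<'E'
from h import *
im=cv2.imread("pics/w4.png"); c=arm.get_calibration("wrist")
board(im,c,183,30,285,125); board(im,c,295,55,375,165); board(im,c,262,172,330,240)
board(im,c,290,0,362,45)
b=cv2.inRange(cv2.cvtColor(im,cv2.COLOR_BGR2HSV),(20,120,100),(35,255,255)); b[:150]=0;b[210:]=0;b[:,:180]=0;b[:,245:]=0
k=max(cv2.findContours(b,0,2)[0],key=cv2.contourArea).reshape(-1,2)
P=np.array([plane(c,*p,25)[:2] for p in k],np.float32); print("lemon",cv2.fitEllipse(P),cv2.minAreaRect(P))
plan((530,-120,230),0)
E
```

```text
centre 404.8 -157.5 size 105.5 113.1 angle of first 86.6
centre 558.3 -210.8 size 83.6 125.3 angle of first 7.0
centre 505.0 -353.3 size 102.1 96.3 angle of first 0.1
centre 543.8 -88.4 size 73.4 40.1 angle of first 0.0
lemon ((383.10321044921875, -300.2240905761719), (51.483707427978516, 65.4395523071289), 109.02977752685547) ((383.6307678222656, -300.4383239746094), (58.49382019042969, 56.64044189453125), 60.43289566040039)
yaw 0.1 turn wz 0.0 segs 2 first [0.554 0.161 0.375] then [0.554 0.161 0.375] mm/seg 103 t 6.5 j6 -0.64
```

```bash
python3 -m jog '[{"tx":0.15,"ty":0.04,"tz":0.05,"wx":0,"wy":0,"wz":0},{"tx":0.35,"ty":0.1,"tz":0.2,"wx":0,"wy":0,"wz":0},{"tx":0.55,"ty":0.16,"tz":0.38,"wx":0,"wy":0,"wz":0}]' >/dev/null; python3 -m jog '[{"tx":0.2,"ty":0.05,"tz":0.12,"wx":0,"wy":0,"wz":0},{"tx":0.35,"ty":0.1,"tz":0.25,"wx":0,"wy":0,"wz":0},{"tx":0.5,"ty":0.16,"tz":0.37,"wx":0,"wy":0,"wz":0},{"tx":0.5,"ty":0.16,"tz":0.37,"wx":0,"wy":0,"wz":0},{"tx":0.5,"ty":0.16,"tz":0.37,"wx":0,"wy":0,"wz":0}]'
python3 - <<'E'
from h import *
s=arm.sense(); print(s["ee_pos"],s["grip_width"],s["finger_force"]); snap("w5")
E
```

```text
time_s: 7.3
ee_pos: [529.9, -128.9, 230.7]
orientation: [[-0.003, 1.0, -0.001], [1.0, 0.003, 0.0], [0.0, -0.001, -1.0]]
ft_force: [0.4, 0.1, 0.4]
grip_width: 0.349
finger_force: 15.0
[ 529.86544199 -128.85595646  230.69744156] 0.3490808877270511 14.999879470851738
```

View pics/w5.png

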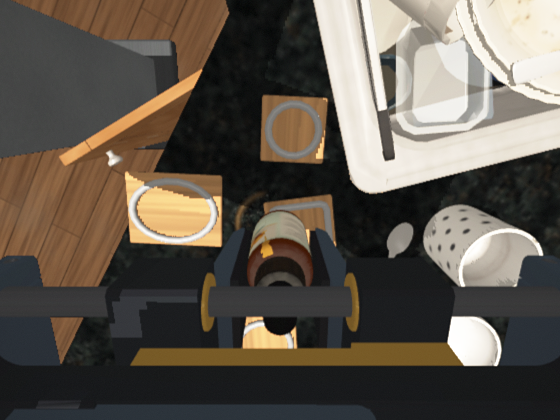

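```bash
python3 - <<'E'
from h import *
im=cv2.imread("pics/w5.png"); c=arm.get_calibration("wrist")
p=board(im,c,248,85,338,172); board(im,c,122,165,235,255)
print(plane(c,294.5,129,9.5))
plan((p[0],p[1],135),0); plan((p[0],p[1],58),0)
E
```

```text
centre 545.1 -71.4 size 72.3 72.3 angle of first 87.4
centre 401.5 -160.5 size 97.7 121.1 angle of first 87.2
[546.5986516  -70.38026796   9.5       ]
yaw 0.1 turn wz 0.001 segs 1 first [0.389 0.1   0.641] then [0.389 0.1   0.641] mm/seg 114 t 7.3 j6 -0.35
yaw 0.1 turn wz 0.001 segs 2 first [0.194 0.05  0.577] then [0.195 0.05  0.577] mm/seg 92 t 7.3 j6 -0.35
```

```bash
python3 -m jog '[{"tx":0.1,"ty":0.03,"tz":0.05,"wx":0,"wy":0,"wz":0},{"tx":0.25,"ty":0.06,"tz":0.15,"wx":0,"wy":0,"wz":0},{"tx":0.39,"ty":0.1,"tz":0.3,"wx":0,"wy":0,"wz":0},{"tx":0.39,"ty":0.1,"tz":0.5,"wx":0,"wy":0,"wz":0},{"tx":0.39,"ty":0.1,"tz":0.7,"wx":0,"wy":0,"wz":0},{"tx":0.39,"ty":0.1,"tz":0.9,"wx":0,"wy":0,"wz":0},{"tx":0.39,"ty":0.1,"tz":0.95,"wx":0,"wy":0,"wz":0},{"tx":0.39,"ty":0.1,"tz":0.95,"wx":0,"wy":0,"wz":0},{"tx":0.39,"ty":0.1,"tz":0.95,"wx":0,"wy":0,"wz":0}]'
python3 - <<'E'
from h import *
plan((545.5,-71.2,57.5),0)
E
```

```text
time_s: 8.25
ee_pos: [546.0, -71.8, 89.6]
orientation: [[-0.0, 1.0, 0.001], [1.0, 0.0, -0.0], [-0.0, 0.001, -1.0]]
ft_force: [0.1, -0.5, -1.3]
grip_width: 0.355
finger_force: 15.0
yaw 0.0 turn wz 0.0 segs 1 first [ 0.004 -0.004  0.214] then [ 0.004 -0.004  0.214] mm/seg 32 t 8.2 j6 -0.24
```

```bash
python3 -m jog '[{"tx":0,"ty":0,"tz":0.08,"wx":0,"wy":0,"wz":0},{"tx":0,"ty":0,"tz":0.14,"wx":0,"wy":0,"wz":0},{"tx":0,"ty":0,"tz":0.19,"wx":0,"wy":0,"wz":0},{"tx":0,"ty":0,"tz":0.215,"wx":0,"wy":0,"wz":0},{"tx":0,"ty":0,"tz":0.215,"wx":0,"wy":0,"wz":0},{"tx":0,"ty":0,"tz":0.215,"wx":0,"wy":0,"wz":0}]'
```

```text
time_s: 8.85
ee_pos: [545.2, -71.7, 55.9]
orientation: [[-0.0, 1.0, -0.0], [1.0, 0.0, 0.0], [0.0, -0.0, -1.0]]
ft_force: [0.6, 0.6, -1.0]
grip_width: 0.352
finger_force: 15.0
```

```bash
python3 -m jog '[{"tx":0,"ty":0,"tz":0,"wx":0,"wy":0,"wz":0},{"tx":0,"ty":0,"tz":0,"wx":0,"wy":0,"wz":0},{"tx":0,"ty":0,"tz":0,"wx":0,"wy":0,"wz":0},{"tx":0,"ty":0,"tz":0,"wx":0,"wy":0,"wz":0},{"tx":0,"ty":0,"tz":0,"wx":0,"wy":0,"wz":0},{"tx":0,"ty":0,"tz":-0.1,"wx":0,"wy":0,"wz":0},{"tx":0,"ty":0,"tz":-0.3,"wx":0,"wy":0,"wz":0},{"tx":0,"ty":0,"tz":-0.6,"wx":0,"wy":0,"wz":0},{"tx":0,"ty":0,"tz":-0.9,"wx":0,"wy":0,"wz":0},{"tx":0,"ty":0,"tz":-1,"wx":0,"wy":0,"wz":0},{"tx":0,"ty":0,"tz":-1,"wx":0,"wy":0,"wz":0}]' 0.9
python3 - <<'E'
from h import *
plan((468.7,220.6,160),20)
E
```

```text
time_s: 9.95
ee_pos: [546.5, -72.0, 208.7]
orientation: [[-0.0, 1.0, 0.005], [1.0, 0.0, -0.001], [-0.001, 0.005, -1.0]]
ft_force: [0.1, 0.1, -1.7]
grip_width: 0.899
finger_force: 0.0
yaw 0.0 turn wz -0.166 segs 3 first [ 0.65  -0.173  0.107] then [0.67  0.059 0.107] mm/seg 102 t 9.9 j6 -0.24
```

```bash
python3 -m jog '[{"tx":0.2,"ty":-0.06,"tz":0,"wx":0,"wy":0,"wz":-0.06},{"tx":0.45,"ty":-0.12,"tz":0,"wx":0,"wy":0,"wz":-0.12},{"tx":0.65,"ty":-0.17,"tz":0,"wx":0,"wy":0,"wz":-0.166}]' >/dev/null; python3 -m jog '[{"tx":0.3,"ty":0.03,"tz":0.0,"wx":0,"wy":0,"wz":0},{"tx":0.6,"ty":0.05,"tz":0.0,"wx":0,"wy":0,"wz":0},{"tx":0.67,"ty":0.06,"tz":0.0,"wx":0,"wy":0,"wz":0},{"tx":0.67,"ty":0.06,"tz":0.0,"wx":0,"wy":0,"wz":0},{"tx":0.67,"ty":0.06,"tz":0.0,"wx":0,"wy":0,"wz":0}]'
cat >> h.py <<'E'
def blob(im,lo,hi,roi,ref=None):
    m=cv2.inRange(cv2.cvtColor(im,cv2.COLOR_BGR2HSV),lo,hi); k=np.zeros_like(m); u0,v0,u1,v1=roi; k[v0:v1,u0:u1]=255
    m=cv2.morphologyEx(m&k,cv2.MORPH_OPEN,np.ones((3,3))); return max(cv2.findContours(m,0,2)[0],key=cv2.contourArea).reshape(-1,2)
E
python3 - <<'E'
from h import *
c,im=snap("w6")
k=blob(im,(50,80,30),(90,255,255),(180,0,400,225))
(x,y),r=cv2.minEnclosingCircle(k); p=plane(c,x,y,106); print(x,y,r,p,r/331*(c["xyz"][2]-106),pix(c,(468.7,220.6,106)))
plan((p[0],p[1],58),20)
E
```

```text
time_s: 10.75
ee_pos: [494.0, 122.8, 205.5]
orientation: [[-0.341, 0.94, -0.001], [0.94, 0.341, -0.0], [-0.0, -0.001, -1.0]]
ft_force: [-0.4, -0.0, -0.7]
grip_width: 0.899
finger_force: 0.0
294.82159423828125 80.71105194091797 34.05422592163086 [470.12082277 219.40835663 106.        ] 25.922945501252848 [293.54561924  78.30717157]
yaw 19.9 turn wz -0.001 segs 1 first [0.663 0.07  0.984] then [0.663 0.071 0.984] mm/seg 178 t 10.8 j6 -0.22
```

```bash
python3 -m jog '[{"tx":0.2,"ty":0.02,"tz":0.0,"wx":0,"wy":0,"wz":0},{"tx":0.45,"ty":0.05,"tz":0.0,"wx":0,"wy":0,"wz":0},{"tx":0.67,"ty":0.07,"tz":0.1,"wx":0,"wy":0,"wz":0},{"tx":0.67,"ty":0.07,"tz":0.3,"wx":0,"wy":0,"wz":0},{"tx":0.67,"ty":0.07,"tz":0.55,"wx":0,"wy":0,"wz":0},{"tx":0.67,"ty":0.07,"tz":0.8,"wx":0,"wy":0,"wz":0},{"tx":0.67,"ty":0.07,"tz":0.98,"wx":0,"wy":0,"wz":0},{"tx":0.67,"ty":0.07,"tz":0.98,"wx":0,"wy":0,"wz":0},{"tx":0.67,"ty":0.07,"tz":0.98,"wx":0,"wy":0,"wz":0}]'
python3 -m jog '[{"tx":0,"ty":0,"tz":0,"wx":0,"wy":0,"wz":0},{"tx":0,"ty":0,"tz":0,"wx":0,"wy":0,"wz":0},{"tx":0,"ty":0,"tz":0,"wx":0,"wy":0,"wz":0},{"tx":0,"ty":0,"tz":0,"wx":0,"wy":0,"wz":0},{"tx":0,"ty":0,"tz":0,"wx":0,"wy":0,"wz":0},{"tx":0,"ty":0,"tz":0,"wx":0,"wy":0,"wz":0},{"tx":0,"ty":0,"tz":0,"wx":0,"wy":0,"wz":0}]' 0.3 20
python3 -m jog '[{"tx":0,"ty":0,"tz":-0.1,"wx":0,"wy":0,"wz":0},{"tx":0,"ty":0,"tz":-0.3,"wx":0,"wy":0,"wz":0},{"tx":0,"ty":0,"tz":-0.55,"wx":0,"wy":0,"wz":0},{"tx":0,"ty":0,"tz":-0.8,"wx":0,"wy":0,"wz":0},{"tx":0,"ty":0,"tz":-1,"wx":0,"wy":0,"wz":0},{"tx":0,"ty":0,"tz":-1,"wx":0,"wy":0,"wz":0},{"tx":0,"ty":0,"tz":-1,"wx":0,"wy":0,"wz":0}]'
python3 - <<'E'
from h import *
plan((480,-430,240),10)
E
```

```text
time_s: 11.7
ee_pos: [470.0, 220.6, 59.4]
orientation: [[-0.34, 0.94, -0.001], [0.94, 0.34, -0.0], [-0.0, -0.001, -1.0]]
ft_force: [0.3, -0.4, 0.2]
grip_width: 0.9
finger_force: 0.0
time_s: 12.4
ee_pos: [469.6, 221.5, 59.4]
orientation: [[-0.341, 0.94, 0.0], [0.94, 0.341, 0.0], [-0.0, 0.0, -1.0]]
ft_force: [-1.7, -0.4, 6.9]
grip_width: 0.488
finger_force: 20.0
time_s: 13.1
ee_pos: [469.5, 221.4, 209.3]
orientation: [[-0.341, 0.94, 0.001], [0.94, 0.341, 0.0], [-0.0, 0.001, -1.0]]
ft_force: [-0.7, 0.1, -1.5]
grip_width: 0.491
finger_force: 20.0
yaw 19.9 turn wz 0.083 segs 5 first [-0.821 -0.283 -0.041] then [-0.858 -0.137 -0.041] mm/seg 130 t 13.1 j6 -0.02
```

```bash
python3 -m jog '[{"tx":-0.15,"ty":-0.05,"tz":-0.01,"wx":0,"wy":0,"wz":0.03},{"tx":-0.35,"ty":-0.12,"tz":-0.02,"wx":0,"wy":0,"wz":0.06},{"tx":-0.6,"ty":-0.2,"tz":-0.03,"wx":0,"wy":0,"wz":0.083},{"tx":-0.82,"ty":-0.28,"tz":-0.04,"wx":0,"wy":0,"wz":0.083}]' >/dev/null&& python3 -m jog '[{"tx":-0.28,"ty":-0.05,"tz":-0.01,"wx":0,"wy":0,"wz":0},{"tx":-0.56,"ty":-0.09,"tz":-0.02,"wx":0,"wy":0,"wz":0},{"tx":-0.86,"ty":-0.14,"tz":-0.04,"wx":0,"wy":0,"wz":0}]' >/dev/null && python3 -m jog '[{"tx":-0.28,"ty":-0.05,"tz":-0.01,"wx":0,"wy":0,"wz":0},{"tx":-0.56,"ty":-0.09,"tz":-0.02,"wx":0,"wy":0,"wz":0},{"tx":-0.86,"ty":-0.14,"tz":-0.04,"wx":0,"wy":0,"wz":0}]' >/dev/null && python3 -m jog '[{"tx":-0.28,"ty":-0.05,"tz":-0.01,"wx":0,"wy":0,"wz":0},{"tx":-0.56,"ty":-0.09,"tz":-0.02,"wx":0,"wy":0,"wz":0},{"tx":-0.86,"ty":-0.14,"tz":-0.04,"wx":0,"wy":0,"wz":0}]' >/dev/null && python3 -m jog '[{"tx":-0.25,"ty":-0.05,"tz":-0.01,"wx":0,"wy":0,"wz":0},{"tx":-0.5,"ty":-0.09,"tz":-0.02,"wx":0,"wy":0,"wz":0},{"tx":-0.75,"ty":-0.14,"tz":-0.04,"wx":0,"wy":0,"wz":0},{"tx":-0.86,"ty":-0.14,"tz":-0.04,"wx":0,"wy":0,"wz":0},{"tx":-0.86,"ty":-0.14,"tz":-0.04,"wx":0,"wy":0,"wz":0},{"tx":-0.86,"ty":-0.14,"tz":-0.04,"wx":0,"wy":0,"wz":0}]'
python3 - <<'E'
from h import *
c,im=snap("w7"); q=pix(c,(505,-353,6)).astype(int); print(q)
p=board(im,c,max(q[0]-60,0),max(q[1]-60,0),q[0]+60,q[1]+60)
plan((p[0],p[1],66),10)
E
```

```text
time_s: 15.0
ee_pos: [478.2, -430.7, 237.3]
orientation: [[-0.173, 0.985, -0.002], [0.985, 0.173, 0.002], [0.003, -0.001, -1.0]]
ft_force: [-0.1, 0.4, -1.3]
grip_width: 0.488
finger_force: 20.0
[315 117]
centre 509.9 -351.8 size 86.3 86.7 angle of first 3.8
yaw 10.0 turn wz -0.0 segs 2 first [0.238 0.15  0.573] then [0.238 0.15  0.573] mm/seg 96 t 15.1 j6 -1.0
```

View pics/w7.png

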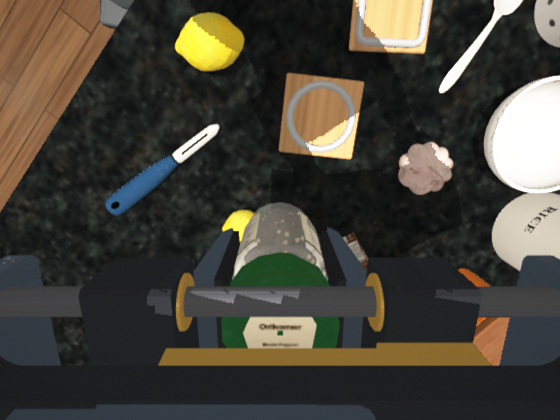

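```bash
python3 -m jog '[{"tx":0.24,"ty":0.15,"tz":0.0,"wx":0,"wy":0,"wz":0},{"tx":0.476,"ty":0.3,"tz":0.1,"wx":0,"wy":0,"wz":0},{"tx":0.476,"ty":0.3,"tz":0.3,"wx":0,"wy":0,"wz":0},{"tx":0.476,"ty":0.3,"tz":0.5,"wx":0,"wy":0,"wz":0},{"tx":0.476,"ty":0.3,"tz":0.7,"wx":0,"wy":0,"wz":0},{"tx":0.476,"ty":0.3,"tz":0.85,"wx":0,"wy":0,"wz":0},{"tx":0.476,"ty":0.3,"tz":0.95,"wx":0,"wy":0,"wz":0},{"tx":0.476,"ty":0.3,"tz":0.95,"wx":0,"wy":0,"wz":0},{"tx":0.476,"ty":0.3,"tz":0.95,"wx":0,"wy":0,"wz":0}]'
python3 - <<'E'
from h import *
plan((509.9,-351.8,65.7),10)
c=arm.get_calibration("wrist")
E
```

```text
time_s: 15.95
ee_pos: [510.7, -352.4, 97.0]
orientation: [[-0.174, 0.985, -0.0], [0.985, 0.174, 0.0], [0.0, -0.0, -1.0]]
ft_force: [0.4, 0.3, -0.5]
grip_width: 0.49
finger_force: 20.0
yaw 10.0 turn wz 0.0 segs 1 first [ 0.005 -0.004  0.208] then [ 0.005 -0.004  0.208] mm/seg 31 t 15.9 j6 -0.88
```

```bash
python3 -m jog '[{"tx":0,"ty":0,"tz":0.08,"wx":0,"wy":0,"wz":0},{"tx":0,"ty":0,"tz":0.14,"wx":0,"wy":0,"wz":0},{"tx":0,"ty":0,"tz":0.18,"wx":0,"wy":0,"wz":0},{"tx":0,"ty":0,"tz":0.208,"wx":0,"wy":0,"wz":0},{"tx":0,"ty":0,"tz":0.208,"wx":0,"wy":0,"wz":0},{"tx":0,"ty":0,"tz":0.208,"wx":0,"wy":0,"wz":0}]'
python3 -m jog '[{"tx":0,"ty":0,"tz":0,"wx":0,"wy":0,"wz":0},{"tx":0,"ty":0,"tz":0,"wx":0,"wy":0,"wz":0},{"tx":0,"ty":0,"tz":0,"wx":0,"wy":0,"wz":0},{"tx":0,"ty":0,"tz":0,"wx":0,"wy":0,"wz":0},{"tx":0,"ty":0,"tz":0,"wx":0,"wy":0,"wz":0},{"tx":0,"ty":0,"tz":-0.1,"wx":0,"wy":0,"wz":0},{"tx":0,"ty":0,"tz":-0.3,"wx":0,"wy":0,"wz":0},{"tx":0,"ty":0,"tz":-0.6,"wx":0,"wy":0,"wz":0},{"tx":0,"ty":0,"tz":-0.9,"wx":0,"wy":0,"wz":0},{"tx":0,"ty":0,"tz":-1,"wx":0,"wy":0,"wz":0},{"tx":0,"ty":0,"tz":-1,"wx":0,"wy":0,"wz":0}]' 0.9
python3 - <<'E'
from h import *
plan((390,-370,210),10)
E
```

```text
time_s: 16.55
ee_pos: [510.6, -353.2, 65.4]
orientation: [[-0.173, 0.985, -0.0], [0.985, 0.173, 0.0], [0.0, -0.0, -1.0]]
ft_force: [-0.1, 0.4, -1.5]
grip_width: 0.487
finger_force: 20.0
time_s: 17.65
ee_pos: [511.6, -354.0, 218.5]
orientation: [[-0.173, 0.985, 0.004], [0.985, 0.173, -0.003], [-0.004, 0.003, -1.0]]
ft_force: [0.0, -0.4, -0.1]
grip_width: 0.903
finger_force: 0.0
yaw 10.0 turn wz -0.0 segs 1 first [ 0.036 -0.817  0.054] then [ 0.036 -0.817  0.054] mm/seg 123 t 17.6 j6 -0.88
```

```bash
python3 -m jog '[{"tx":0,"ty":-0.25,"tz":0,"wx":0,"wy":0,"wz":0},{"tx":0.02,"ty":-0.55,"tz":0,"wx":0,"wy":0,"wz":0},{"tx":0.04,"ty":-0.82,"tz":0,"wx":0,"wy":0,"wz":0},{"tx":0.04,"ty":-0.82,"tz":0,"wx":0,"wy":0,"wz":0},{"tx":0.04,"ty":-0.82,"tz":0,"wx":0,"wy":0,"wz":0}]'
python3 - <<'E'
from h import *
c,im=snap("w8")
k=blob(im,(18,90,40),(36,255,255),(100,0,460,225))
P=np.array([plane(c,*p,25.5)[:2] for p in k],np.float32); print("lemon",cv2.fitEllipse(P),cv2.minAreaRect(P),k.min(0),k.max(0))
E
```

```text
time_s: 18.15
ee_pos: [387.6, -368.5, 214.8]
orientation: [[-0.172, 0.985, -0.001], [0.985, 0.172, 0.001], [0.001, -0.0, -1.0]]
ft_force: [0.4, -0.1, 0.4]
grip_width: 0.9
finger_force: 0.0
lemon ((383.43878173828125, -300.03887939453125), (52.399253845214844, 67.97537994384766), 108.22612762451172) ((383.6587829589844, -300.2966613769531), (58.451419830322266, 57.82038116455078), 59.4921875) [252  93] [322 149]
```

View pics/w8.png

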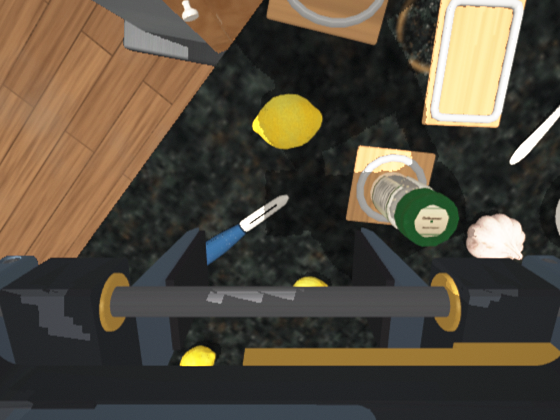

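```bash
python3 - <<'E'
from h import *
plan((383.5,-300,110),-71.8)
E
```

```text
yaw 9.9 turn wz 0.681 segs 1 first [0.455 0.046 0.7  ] then [ 0.111 -0.444  0.7  ] mm/seg 125 t 18.2 j6 -1.04
```

```bash
python3 -m jog '[{"tx":0.2,"ty":0.02,"tz":0.1,"wx":0,"wy":0,"wz":0.07},{"tx":0.4,"ty":0.04,"tz":0.2,"wx":0,"wy":0,"wz":0.14},{"tx":0.455,"ty":0.046,"tz":0.3,"wx":0,"wy":0,"wz":0.21},{"tx":0.455,"ty":0.046,"tz":0.4,"wx":0,"wy":0,"wz":0.28},{"tx":0.455,"ty":0.046,"tz":0.5,"wx":0,"wy":0,"wz":0.35},{"tx":0.455,"ty":0.046,"tz":0.6,"wx":0,"wy":0,"wz":0.42},{"tx":0.455,"ty":0.046,"tz":0.65,"wx":0,"wy":0,"wz":0.49},{"tx":0.455,"ty":0.046,"tz":0.7,"wx":0,"wy":0,"wz":0.56},{"tx":0.455,"ty":0.046,"tz":0.7,"wx":0,"wy":0,"wz":0.63},{"tx":0.455,"ty":0.046,"tz":0.7,"wx":0,"wy":0,"wz":0.681},{"tx":0.455,"ty":0.046,"tz":0.7,"wx":0,"wy":0,"wz":0.681},{"tx":0.455,"ty":0.046,"tz":0.7,"wx":0,"wy":0,"wz":0.681}]'
python3 - <<'E'
from h import *
plan((383.5,-300,29.5),-71.8)
E
```

```text
time_s: 19.4
ee_pos: [384.0, -300.0, 110.1]
orientation: [[0.948, 0.317, -0.0], [0.317, -0.948, 0.0], [-0.0, -0.0, -1.0]]
ft_force: [-0.3, -0.2, 0.5]
grip_width: 0.899
finger_force: 0.0
yaw -71.5 turn wz 0.003 segs 1 first [-0.003 -0.001  0.538] then [-0.003 -0.001  0.538] mm/seg 81 t 19.4 j6 0.46
```

```bash
python3 -m jog '[{"tx":0,"ty":0,"tz":0.15,"wx":0,"wy":0,"wz":0},{"tx":0,"ty":0,"tz":0.35,"wx":0,"wy":0,"wz":0},{"tx":0,"ty":0,"tz":0.5,"wx":0,"wy":0,"wz":0},{"tx":0,"ty":0,"tz":0.54,"wx":0,"wy":0,"wz":0},{"tx":0,"ty":0,"tz":0.54,"wx":0,"wy":0,"wz":0},{"tx":0,"ty":0,"tz":0.54,"wx":0,"wy":0,"wz":0}]'
python3 -m jog '[{"tx":0,"ty":0,"tz":0,"wx":0,"wy":0,"wz":0},{"tx":0,"ty":0,"tz":0,"wx":0,"wy":0,"wz":0},{"tx":0,"ty":0,"tz":0,"wx":0,"wy":0,"wz":0},{"tx":0,"ty":0,"tz":0,"wx":0,"wy":0,"wz":0},{"tx":0,"ty":0,"tz":0,"wx":0,"wy":0,"wz":0},{"tx":0,"ty":0,"tz":0,"wx":0,"wy":0,"wz":0},{"tx":0,"ty":0,"tz":0,"wx":0,"wy":0,"wz":0}]' 0.3 15
python3 -m jog '[{"tx":0,"ty":0,"tz":-0.1,"wx":0,"wy":0,"wz":0},{"tx":0,"ty":0,"tz":-0.3,"wx":0,"wy":0,"wz":0},{"tx":0,"ty":0,"tz":-0.55,"wx":0,"wy":0,"wz":0},{"tx":0,"ty":0,"tz":-0.8,"wx":0,"wy":0,"wz":0},{"tx":0,"ty":0,"tz":-1,"wx":0,"wy":0,"wz":0},{"tx":0,"ty":0,"tz":-1,"wx":0,"wy":0,"wz":0},{"tx":0,"ty":0,"tz":-1,"wx":0,"wy":0,"wz":0}]'
python3 - <<'E'
from h import *
plan((338,-165,200),-92.5)
E
```

```text
time_s: 20.0
ee_pos: [383.8, -300.4, 30.2]
orientation: [[0.949, 0.314, 0.001], [0.314, -0.949, -0.001], [0.0, 0.001, -1.0]]
ft_force: [1.0, 0.3, 0.4]
grip_width: 0.901
finger_force: 0.0
time_s: 20.7
ee_pos: [383.4, -300.1, 29.7]
orientation: [[0.95, 0.313, 0.0], [0.313, -0.95, -0.0], [0.0, 0.0, -1.0]]
ft_force: [-0.4, 1.9, 7.1]
grip_width: 0.552
finger_force: 15.0
time_s: 21.4
ee_pos: [383.5, -300.2, 179.7]
orientation: [[0.95, 0.313, 0.001], [0.313, -0.95, -0.001], [0.0, 0.001, -1.0]]
ft_force: [-0.3, 0.5, -0.4]
grip_width: 0.556
finger_force: 15.0
yaw -71.7 turn wz 0.173 segs 1 first [-0.005 -0.951 -0.137] then [-0.342 -0.887 -0.137] mm/seg 144 t 21.4 j6 0.47
```

```bash
python3 -m jog '[{"tx":0,"ty":-0.2,"tz":-0.02,"wx":0,"wy":0,"wz":0.03},{"tx":0,"ty":-0.45,"tz":-0.05,"wx":0,"wy":0,"wz":0.08},{"tx":0,"ty":-0.7,"tz":-0.1,"wx":0,"wy":0,"wz":0.13},{"tx":0,"ty":-0.9,"tz":-0.14,"wx":0,"wy":0,"wz":0.173},{"tx":0,"ty":-0.95,"tz":-0.14,"wx":0,"wy":0,"wz":0.173},{"tx":0,"ty":-0.95,"tz":-0.14,"wx":0,"wy":0,"wz":0.173},{"tx":0,"ty":-0.95,"tz":-0.14,"wx":0,"wy":0,"wz":0.173}]'
python3 - <<'E'
from h import *
c,im=snap("w9"); q=pix(c,(402,-160,6)).astype(int); print(q)
k=blob(im,(18,90,40),(36,255,255),(180,200,400,300)) 
E
```

```text
time_s: 22.1
ee_pos: [339.1, -165.5, 199.9]
orientation: [[0.999, -0.042, -0.0], [-0.042, -0.999, 0.0], [-0.0, -0.0, -1.0]]
ft_force: [0.7, -0.1, -0.5]
grip_width: 0.558
finger_force: 15.0
[271 127]
```

View pics/w9.png

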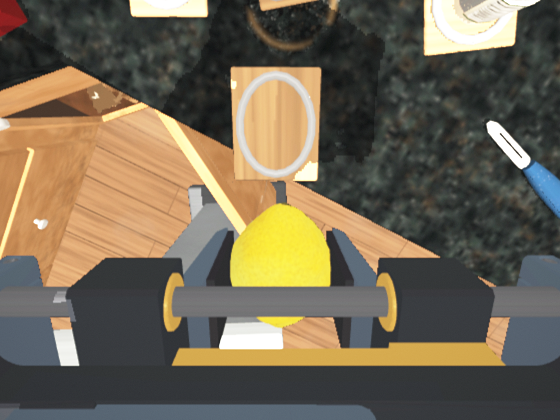

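```bash
python3 - <<'E'
from h import *
im=cv2.imread("pics/w9.png"); c=arm.get_calibration("wrist")
C=np.array([plane(c,*p,6)[:2] for p in[(232,67),(321,67),(318,180),(234,180)]]);print(C.mean(0),[np.linalg.norm(C[i]-C[i-1]).round(1) for i in range(4)],[np.degrees(np.arctan2(*(C[a]-C[b])[::-1])).round(1) for a,b in((0,3),(1,2),(0,1),(3,2))])
hsv=cv2.cvtColor(im,cv2.COLOR_BGR2HSV)[60:190,225:330]
m=cv2.inRange(hsv,(0,0,90),(180,45,255)); m=cv2.morphologyEx(m,cv2.MORPH_OPEN,np.ones((3,3)))
k=max(cv2.findContours(m,0,2)[0],key=cv2.contourArea).reshape(-1,2)+[225,60]
P=np.array([plane(c,*p,9.5)[:2] for p in k],np.float32);e=cv2.fitEllipse(P);print(e)
plan((*e[0],110),None)
E
```

```text
[ 403.62469107 -165.62917996] [np.float64(111.5), np.float64(86.4), np.float64(111.5), np.float64(89.4)] [np.float64(-3.7), np.float64(-2.1), np.float64(87.5), np.float64(87.5)]
((403.8277282714844, -164.73194885253906), (78.9473648071289, 102.89936065673828), 87.1005859375)
yaw -92.5 turn wz 0.0 segs 1 first [ 0.43  -0.025  0.6  ] then [ 0.43  -0.025  0.6  ] mm/seg 111 t 22.1 j6 1.0
```

```bash
python3 -m jog '[{"tx":0.2,"ty":-0.01,"tz":0.0,"wx":0,"wy":0,"wz":0},{"tx":0.43,"ty":-0.02,"tz":0.05,"wx":0,"wy":0,"wz":0},{"tx":0.43,"ty":-0.02,"tz":0.2,"wx":0,"wy":0,"wz":0},{"tx":0.43,"ty":-0.02,"tz":0.4,"wx":0,"wy":0,"wz":0},{"tx":0.43,"ty":-0.02,"tz":0.6,"wx":0,"wy":0,"wz":0},{"tx":0.43,"ty":-0.02,"tz":0.8,"wx":0,"wy":0,"wz":0},{"tx":0.43,"ty":-0.02,"tz":0.85,"wx":0,"wy":0,"wz":0},{"tx":0.43,"ty":-0.02,"tz":0.85,"wx":0,"wy":0,"wz":0},{"tx":0.43,"ty":-0.02,"tz":0.85,"wx":0,"wy":0,"wz":0}]'
python3 - <<'E'
from h import *
plan((403.7,-165,36),-92.7)
E
```

```text
time_s: 23.05
ee_pos: [403.9, -165.2, 73.6]
orientation: [[0.999, -0.044, 0.001], [-0.044, -0.999, -0.0], [0.001, 0.0, -1.0]]
ft_force: [-0.5, 0.5, -0.7]
grip_width: 0.554
finger_force: 15.0
yaw -92.5 turn wz 0.002 segs 1 first [-0.001 -0.002  0.251] then [-0.001 -0.002  0.251] mm/seg 38 t 23.1 j6 1.09
```

```bash
python3 -m jog '[{"tx":0,"ty":0,"tz":0.08,"wx":0,"wy":0,"wz":0},{"tx":0,"ty":0,"tz":0.16,"wx":0,"wy":0,"wz":0},{"tx":0,"ty":0,"tz":0.22,"wx":0,"wy":0,"wz":0},{"tx":0,"ty":0,"tz":0.25,"wx":0,"wy":0,"wz":0},{"tx":0,"ty":0,"tz":0.25,"wx":0,"wy":0,"wz":0},{"tx":0,"ty":0,"tz":0.25,"wx":0,"wy":0,"wz":0}]'
python3 -m jog '[{"tx":0,"ty":0,"tz":0,"wx":0,"wy":0,"wz":0},{"tx":0,"ty":0,"tz":0,"wx":0,"wy":0,"wz":0},{"tx":0,"ty":0,"tz":0,"wx":0,"wy":0,"wz":0},{"tx":0,"ty":0,"tz":0,"wx":0,"wy":0,"wz":0},{"tx":0,"ty":0,"tz":0,"wx":0,"wy":0,"wz":0},{"tx":0,"ty":0,"tz":-0.1,"wx":0,"wy":0,"wz":0},{"tx":0,"ty":0,"tz":-0.3,"wx":0,"wy":0,"wz":0},{"tx":0,"ty":0,"tz":-0.6,"wx":0,"wy":0,"wz":0},{"tx":0,"ty":0,"tz":-0.9,"wx":0,"wy":0,"wz":0},{"tx":0,"ty":0,"tz":-1,"wx":0,"wy":0,"wz":0},{"tx":0,"ty":0,"tz":-1,"wx":0,"wy":0,"wz":0}]' 0.85
python3 - <<'E'
from h import *
plan((540,45,220),21.8)
E
```

```text
time_s: 23.65
ee_pos: [403.6, -164.8, 35.9]
orientation: [[0.999, -0.044, 0.0], [-0.044, -0.999, -0.0], [0.0, 0.0, -1.0]]
ft_force: [-0.2, 0.1, -0.7]
grip_width: 0.555
finger_force: 15.0
time_s: 24.75
ee_pos: [404.4, -165.2, 187.7]
orientation: [[0.999, -0.044, 0.004], [-0.044, -0.999, -0.002], [0.004, 0.002, -1.0]]
ft_force: [-0.0, -0.4, -0.7]
grip_width: 0.852
finger_force: 0.0
yaw -92.5 turn wz 0.547 segs 2 first [ 0.421 -0.72  -0.108] then [-0.482 -0.68  -0.108] mm/seg 126 t 24.8 j6 1.09
```

```bash
python3 -m jog '[{"tx":0.2,"ty":-0.2,"tz":-0.1,"wx":0,"wy":0,"wz":-0.07},{"tx":0.4,"ty":-0.4,"tz":-0.2,"wx":0,"wy":0,"wz":-0.14},{"tx":0.42,"ty":-0.6,"tz":-0.25,"wx":0,"wy":0,"wz":-0.21},{"tx":0.42,"ty":-0.72,"tz":-0.25,"wx":0,"wy":0,"wz":-0.28},{"tx":0.42,"ty":-0.72,"tz":-0.25,"wx":0,"wy":0,"wz":-0.35},{"tx":0.42,"ty":-0.72,"tz":-0.25,"wx":0,"wy":0,"wz":-0.42},{"tx":0.42,"ty":-0.72,"tz":-0.25,"wx":0,"wy":0,"wz":-0.49},{"tx":0.42,"ty":-0.72,"tz":-0.25,"wx":0,"wy":0,"wz":-0.56},{"tx":0.42,"ty":-0.72,"tz":-0.25,"wx":0,"wy":0,"wz":-0.63},{"tx":0.42,"ty":-0.72,"tz":-0.25,"wx":0,"wy":0,"wz":-0.7}]'
python3 - <<'E'
from h import *
plan((540,45,220),21.8)
E
```

```text
time_s: 25.75
ee_pos: [470.4, -59.3, 221.5]
orientation: [[0.142, 0.99, -0.002], [0.99, -0.142, 0.001], [0.0, -0.002, -1.0]]
ft_force: [0.3, 0.2, -0.6]
grip_width: 0.852
finger_force: 0.0
yaw -8.2 turn wz -0.25 segs 1 first [0.754 0.361 0.009] then [0.474 0.689 0.009] mm/seg 125 t 25.8 j6 -0.11
```

```bash
python3 -m jog '[{"tx":0.25,"ty":0.12,"tz":0,"wx":0,"wy":0,"wz":-0.07},{"tx":0.5,"ty":0.24,"tz":0,"wx":0,"wy":0,"wz":-0.14},{"tx":0.75,"ty":0.36,"tz":0,"wx":0,"wy":0,"wz":-0.2},{"tx":0.75,"ty":0.36,"tz":0,"wx":0,"wy":0,"wz":-0.25},{"tx":0.75,"ty":0.36,"tz":0,"wx":0,"wy":0,"wz":-0.25},{"tx":0.75,"ty":0.36,"tz":0,"wx":0,"wy":0,"wz":-0.25}]'
python3 - <<'E'
from h import *
c,im=snap("w10")
k=blob(im,(168,120,40),(180,255,255),(180,0,400,225))
m=cv2.cvtColor(im,cv2.COLOR_BGR2HSV); m=(cv2.inRange(m,(168,120,40),(180,255,255))|cv2.inRange(m,(0,150,40),(8,255,255)))
m[225:]=0; k=max(cv2.findContours(cv2.morphologyEx(m,cv2.MORPH_OPEN,np.ones((3,3))),0,2)[0],key=lambda q:cv2.contourArea(q)*(180<q[:,0,0].mean()<345))
print(k[:,0].min(0),k[:,0].max(0))
P=np.array([plane(c,*p,34)[:2] for p in k.reshape(-1,2)],np.float32);print(cv2.minAreaRect(P))
E
```

```text
time_s: 26.35
ee_pos: [540.3, 43.5, 221.8]
orientation: [[-0.363, 0.932, -0.002], [0.932, 0.363, -0.0], [0.001, -0.002, -1.0]]
ft_force: [0.6, -0.6, -0.3]
grip_width: 0.852
finger_force: 0.0Traceback (most recent call last):
  File "<stdin>", line 3, in <module>
  File "h.py", line 38, in blob
    m=cv2.morphologyEx(m&k,cv2.MORPH_OPEN,np.ones((3,3))); return max(cv2.findContours(m,0,2)[0],key=cv2.contourArea).reshape(-1,2)
                                                                  ~~~^^^^^^^^^^^^^^^^^^^^^^^^^^^^^^^^^^^^^^^^^^^^^^^^
ValueError: max() iterable argument is empty
```

View pics/w10.png

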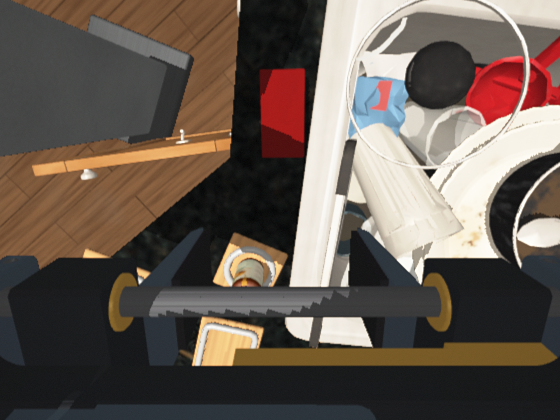

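```bash
python3 - <<'E'
from h import *
im=cv2.imread("pics/w10.png"); c=arm.get_calibration("wrist")
m=cv2.cvtColor(im,cv2.COLOR_BGR2HSV); m=(cv2.inRange(m,(168,120,40),(180,255,255))|cv2.inRange(m,(0,150,40),(8,255,255)))
m[225:]=0;m[:,:240]=0;m[:,320:]=0; k=max(cv2.findContours(cv2.morphologyEx(m,cv2.MORPH_OPEN,np.ones((3,3))),0,2)[0],key=cv2.contourArea)
print(k[:,0].min(0),k[:,0].max(0))
P=np.array([plane(c,*p,34)[:2] for p in k.reshape(-1,2)],np.float32);e=cv2.minAreaRect(P);print(e)
for p in [(312,157),(323,70)]: 
    for z in (0,10):
        w=plane(c,*p,z)-[*e[0],0]; print("rim",z,(arm.sense()["orientation"].T@w).round(1))
a=cv2.imread("pics/w2.png")[130:270,330:480]; b=im[30:250,330:480]
h=np.zeros((560,750,3),np.uint8); A=cv2.resize(a,None,fx=2.5,fy=2.5); B=cv2.resize(b,None,fx=2.5,fy=2.5); h[:350,:375]=A; h[:550,375:]=B; cv2.imwrite("pics/cmp.png",h)
E
```

```text
[259  68] [305 157]
((514.8989868164062, 114.32967376708984), (44.527008056640625, 84.7932357788086), 21.29969024658203)
rim 0 [-46.9  34.1  -0.1]
rim 10 [-45.6  33.1 -10.1]
rim 0 [44.4 43.2 -0. ]
rim 10 [ 43.3  42.  -10. ]
```

View pics/cmp.png

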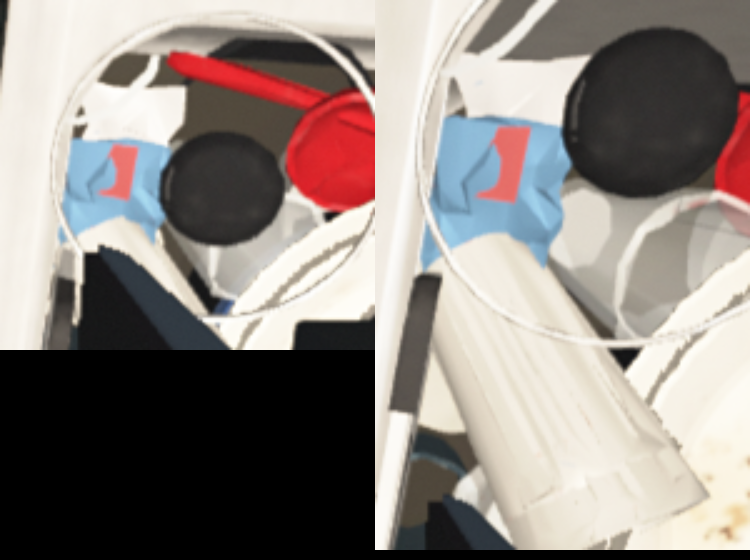

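```bash
python3 - <<'E'
from h import *
c=arm.get_calibration("wrist"); s=arm.sense(); R=s["orientation"]
t=R.T@(c["xyz"]-s["ee_pos"]); Q=R.T@c["rotation"]
y=np.array([.946,.323,0]); R2=np.c_[np.array([-.323,.946,0]),y,[0,0,-1]]
c2=dict(c); c2["xyz"]=np.array([466.16,164.6,292.3])+R2@t; c2["rotation"]=R2@Q
def tri(p,q):
    o1,d1=ray(c,*p);o2,d2=ray(c2,*q); A=np.c_[d1,-d2]; l=np.linalg.lstsq(A,o2-o1,rcond=None)[0]
    a,b=o1+l[0]*d1,o2+l[1]*d2; return ((a+b)/2).round(),np.linalg.norm(a-b).round(1),(R.T@((a+b)/2-[514.9,114.3,0]))[:2].round()
print("packet corner",tri((305,157),(321,252)))
print("cap",tri((440,74),(419,205)));print("cup",tri((376,125),(376,219)));print("ring left",tri((347,98),(350,194)));print("ring bottom",tri((423,168),(418,258)))
E
```

```text
packet corner (array([553.,  83.,  31.]), np.float64(0.4), array([-43.,  24.]))
cap (array([626., 192.,  79.]), np.float64(0.3), array([ 33., 131.]))
cup (array([619., 142.,  -8.]), np.float64(2.4), array([-12., 107.]))
ring left (array([581., 159., -42.]), np.float64(0.7), array([18., 78.]))
ring bottom (array([673., 119.,  37.]), np.float64(8.1), array([-53., 149.]))
```

```bash
python3 - <<'E'
from h import *
plan((514,115.5,100),21.3)
E
```

```text
yaw 21.3 turn wz -0.0 segs 1 first [0.512 0.012 0.815] then [0.512 0.012 0.815] mm/seg 144 t 26.4 j6 -0.4
```

```bash
python3 -m jog '[{"tx":0.2,"ty":0.01,"tz":0.1,"wx":0,"wy":0,"wz":0},{"tx":0.4,"ty":0.01,"tz":0.25,"wx":0,"wy":0,"wz":0},{"tx":0.51,"ty":0.01,"tz":0.45,"wx":0,"wy":0,"wz":0},{"tx":0.51,"ty":0.01,"tz":0.7,"wx":0,"wy":0,"wz":0},{"tx":0.51,"ty":0.012,"tz":0.9,"wx":0,"wy":0,"wz":0},{"tx":0.51,"ty":0.012,"tz":0.9,"wx":0,"wy":0,"wz":0},{"tx":0.51,"ty":0.012,"tz":0.9,"wx":0,"wy":0,"wz":0}]' 0.6
python3 - <<'E'
from h import *
plan((514,115.5,31),21.3)
E
```

```text
time_s: 27.1
ee_pos: [514.6, 115.1, 88.4]
orientation: [[-0.364, 0.931, -0.001], [0.931, 0.364, -0.0], [0.0, -0.001, -1.0]]
ft_force: [0.9, 0.2, 1.3]
grip_width: 0.599
finger_force: 0.0
yaw 21.4 turn wz 0.001 segs 1 first [ 0.004 -0.002  0.383] then [ 0.004 -0.002  0.383] mm/seg 57 t 27.1 j6 -0.27
```

```bash
python3 -m jog '[{"tx":0,"ty":0,"tz":0.1,"wx":0,"wy":0,"wz":0},{"tx":0,"ty":0,"tz":0.2,"wx":0,"wy":0,"wz":0},{"tx":0,"ty":0,"tz":0.28,"wx":0,"wy":0,"wz":0},{"tx":0,"ty":0,"tz":0.33,"wx":0,"wy":0,"wz":0},{"tx":0,"ty":0,"tz":0.36,"wx":0,"wy":0,"wz":0},{"tx":0,"ty":0,"tz":0.38,"wx":0,"wy":0,"wz":0},{"tx":0,"ty":0,"tz":0.38,"wx":0,"wy":0,"wz":0}]'
```

```text
time_s: 27.8
ee_pos: [514.8, 115.6, 31.0]
orientation: [[-0.366, 0.93, 0.0], [0.93, 0.366, -0.0], [-0.0, 0.0, -1.0]]
ft_force: [-0.1, 0.6, 0.5]
grip_width: 0.597
finger_force: 0.0
```

Free of contact; grip and lift.

```bash
python3 -m jog '[{"tx":0,"ty":0,"tz":0,"wx":0,"wy":0,"wz":0},{"tx":0,"ty":0,"tz":0,"wx":0,"wy":0,"wz":0},{"tx":0,"ty":0,"tz":0,"wx":0,"wy":0,"wz":0},{"tx":0,"ty":0,"tz":0,"wx":0,"wy":0,"wz":0},{"tx":0,"ty":0,"tz":0,"wx":0,"wy":0,"wz":0}]' 0.3 25
python3 -m jog '[{"tx":0,"ty":0,"tz":-0.1,"wx":0,"wy":0,"wz":0},{"tx":0,"ty":0,"tz":-0.3,"wx":0,"wy":0,"wz":0},{"tx":0,"ty":0,"tz":-0.55,"wx":0,"wy":0,"wz":0},{"tx":0,"ty":0,"tz":-0.8,"wx":0,"wy":0,"wz":0},{"tx":0,"ty":0,"tz":-1,"wx":0,"wy":0,"wz":0},{"tx":0,"ty":0,"tz":-1,"wx":0,"wy":0,"wz":0},{"tx":0,"ty":0,"tz":-1,"wx":0,"wy":0,"wz":0}]'
python3 - <<'E'
from h import *
plan((535,-295,230),7)
E
```

```text
time_s: 28.3
ee_pos: [514.9, 115.7, 31.3]
orientation: [[-0.366, 0.93, 0.001], [0.93, 0.366, 0.0], [-0.0, 0.001, -1.0]]
ft_force: [-1.1, 0.6, 6.6]
grip_width: 0.484
finger_force: 24.9
time_s: 29.0
ee_pos: [514.7, 115.6, 181.1]
orientation: [[-0.366, 0.93, 0.001], [0.93, 0.366, 0.0], [-0.0, 0.001, -1.0]]
ft_force: [-0.3, 0.1, -2.7]
grip_width: 0.484
finger_force: 24.9
yaw 21.5 turn wz 0.121 segs 3 first [-0.866 -0.292 -0.109] then [-0.911 -0.066 -0.109] mm/seg 138 t 29.0 j6 -0.27
```

```bash
python3 -m jog '[{"tx":-0.15,"ty":-0.05,"tz":-0.04,"wx":0,"wy":0,"wz":0.03},{"tx":-0.35,"ty":-0.12,"tz":-0.08,"wx":0,"wy":0,"wz":0.06},{"tx":-0.6,"ty":-0.2,"tz":-0.11,"wx":0,"wy":0,"wz":0.1},{"tx":-0.87,"ty":-0.29,"tz":-0.11,"wx":0,"wy":0,"wz":0.121}]' >/dev/null&& python3 -m jog '[{"tx":-0.28,"ty":-0.02,"tz":-0.04,"wx":0,"wy":0,"wz":0},{"tx":-0.56,"ty":-0.04,"tz":-0.08,"wx":0,"wy":0,"wz":0},{"tx":-0.91,"ty":-0.07,"tz":-0.11,"wx":0,"wy":0,"wz":0}]' >/dev/null && python3 -m jog '[{"tx":-0.28,"ty":-0.02,"tz":-0.04,"wx":0,"wy":0,"wz":0},{"tx":-0.56,"ty":-0.04,"tz":-0.08,"wx":0,"wy":0,"wz":0},{"tx":-0.8,"ty":-0.07,"tz":-0.11,"wx":0,"wy":0,"wz":0},{"tx":-0.91,"ty":-0.07,"tz":-0.11,"wx":0,"wy":0,"wz":0},{"tx":-0.91,"ty":-0.07,"tz":-0.11,"wx":0,"wy":0,"wz":0},{"tx":-0.91,"ty":-0.07,"tz":-0.11,"wx":0,"wy":0,"wz":0}]'
python3 - <<'E'
from h import *
c,im=snap("w11"); q=pix(c,(558,-211,6)).astype(int); print(q)
p=board(im,c,max(q[0]-60,0),max(q[1]-75,0),q[0]+60,q[1]+75)
plan((p[0],p[1],37.5),7)
E
```

```text
time_s: 30.3
ee_pos: [533.7, -291.6, 228.7]
orientation: [[-0.121, 0.993, -0.002], [0.993, 0.121, 0.002], [0.002, -0.002, -1.0]]
ft_force: [-0.8, 0.6, -1.2]
grip_width: 0.484
finger_force: 24.9
[310 112]
centre 558.3 -211.3 size 82.4 123.6 angle of first 7.5
yaw 7.0 turn wz 0.0 segs 2 first [0.253 0.114 0.639] then [0.253 0.114 0.639] mm/seg 104 t 30.4 j6 -0.72
```

View pics/w11.png

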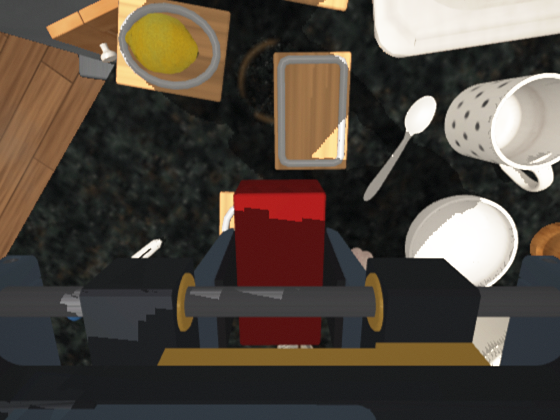

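```bash
python3 -m jog '[{"tx":0.25,"ty":0.11,"tz":0.0,"wx":0,"wy":0,"wz":-0.004},{"tx":0.51,"ty":0.23,"tz":0.05,"wx":0,"wy":0,"wz":-0.004},{"tx":0.514,"ty":0.228,"tz":0.2,"wx":0,"wy":0,"wz":-0.004},{"tx":0.514,"ty":0.228,"tz":0.4,"wx":0,"wy":0,"wz":-0.004},{"tx":0.514,"ty":0.228,"tz":0.65,"wx":0,"wy":0,"wz":-0.004},{"tx":0.514,"ty":0.228,"tz":0.9,"wx":0,"wy":0,"wz":-0.004},{"tx":0.514,"ty":0.228,"tz":1,"wx":0,"wy":0,"wz":-0.004},{"tx":0.514,"ty":0.228,"tz":1,"wx":0,"wy":0,"wz":-0.004},{"tx":0.514,"ty":0.228,"tz":1,"wx":0,"wy":0,"wz":-0.004}]'
python3 - <<'E'
from h import *
plan((558.2,-210,37.7),7.5)
E
```

```text
time_s: 31.25
ee_pos: [559.0, -210.9, 80.6]
orientation: [[-0.131, 0.991, -0.0], [0.991, 0.131, 0.0], [0.0, -0.0, -1.0]]
ft_force: [0.4, -0.1, -1.9]
grip_width: 0.485
finger_force: 24.9
yaw 7.5 turn wz 0.0 segs 1 first [ 0.007 -0.004  0.286] then [ 0.007 -0.004  0.286] mm/seg 43 t 31.2 j6 -0.59
```

```bash
python3 -m jog '[{"tx":0.005,"ty":-0.003,"tz":0.1,"wx":0,"wy":0,"wz":0},{"tx":0.005,"ty":-0.003,"tz":0.18,"wx":0,"wy":0,"wz":0},{"tx":0.005,"ty":-0.003,"tz":0.24,"wx":0,"wy":0,"wz":0},{"tx":0.005,"ty":-0.003,"tz":0.27,"wx":0,"wy":0,"wz":0},{"tx":0.005,"ty":-0.003,"tz":0.286,"wx":0,"wy":0,"wz":0},{"tx":0.005,"ty":-0.003,"tz":0.286,"wx":0,"wy":0,"wz":0},{"tx":0.005,"ty":-0.003,"tz":0.286,"wx":0,"wy":0,"wz":0}]'
python3 -m jog '[{"tx":0,"ty":0,"tz":0,"wx":0,"wy":0,"wz":0},{"tx":0,"ty":0,"tz":0,"wx":0,"wy":0,"wz":0},{"tx":0,"ty":0,"tz":0,"wx":0,"wy":0,"wz":0},{"tx":0,"ty":0,"tz":0,"wx":0,"wy":0,"wz":0},{"tx":0,"ty":0,"tz":-0.1,"wx":0,"wy":0,"wz":0},{"tx":0,"ty":0,"tz":-0.3,"wx":0,"wy":0,"wz":0},{"tx":0,"ty":0,"tz":-0.6,"wx":0,"wy":0,"wz":0},{"tx":0,"ty":0,"tz":-0.9,"wx":0,"wy":0,"wz":0},{"tx":0,"ty":0,"tz":-1,"wx":0,"wy":0,"wz":0},{"tx":0,"ty":0,"tz":-1,"wx":0,"wy":0,"wz":0}]' 0.75
python3 - <<'E'
from h import *
plan((420,-255,300),0)
E
```

```text
time_s: 31.95
ee_pos: [558.5, -211.1, 37.6]
orientation: [[-0.13, 0.992, 0.0], [0.992, 0.13, -0.0], [-0.0, 0.0, -1.0]]
ft_force: [0.3, -0.2, -2.1]
grip_width: 0.48
finger_force: 25.0
time_s: 32.95
ee_pos: [559.5, -211.6, 190.2]
orientation: [[-0.13, 0.992, 0.004], [0.992, 0.13, -0.002], [-0.003, 0.004, -1.0]]
ft_force: [-0.0, -0.1, -0.1]
grip_width: 0.754
finger_force: 0.0
yaw 7.5 turn wz 0.062 segs 1 first [-0.168 -0.957 -0.736] then [-0.291 -0.927 -0.736] mm/seg 183 t 33.0 j6 -0.59
```

```bash
python3 -m jog '[{"tx":-0.05,"ty":-0.2,"tz":-0.25,"wx":0,"wy":0,"wz":0.03},{"tx":-0.1,"ty":-0.45,"tz":-0.5,"wx":0,"wy":0,"wz":0.06},{"tx":-0.17,"ty":-0.7,"tz":-0.73,"wx":0,"wy":0,"wz":0.062},{"tx":-0.17,"ty":-0.95,"tz":-0.73,"wx":0,"wy":0,"wz":0.062},{"tx":-0.17,"ty":-0.95,"tz":-0.73,"wx":0,"wy":0,"wz":0.062},{"tx":-0.17,"ty":-0.95,"tz":-0.73,"wx":0,"wy":0,"wz":0.062}]'
python3 - <<'E'
from h import *
c,im=snap("w12"); q=pix(c,(403.7,-165,31)).astype(int); print(q)
k=blob(im,(18,130,40),(36,255,255),(q[0]-45,q[1]-45,q[0]+45,q[1]+45))
P=np.array([plane(c,*p,31)[:2] for p in k],np.float32);print(cv2.fitEllipse(P),cv2.minAreaRect(P))
E
```

```text
time_s: 33.55
ee_pos: [419.6, -254.9, 296.2]
orientation: [[0.001, 1.0, -0.001], [1.0, -0.001, 0.001], [0.001, -0.001, -1.0]]
ft_force: [0.9, 0.2, -0.6]
grip_width: 0.75
finger_force: 0.0
[266 101]
((403.74322509765625, -165.9429473876953), (52.061912536621094, 66.68478393554688), 85.52555084228516) ((403.70330810546875, -166.0987548828125), (58.02045440673828, 58.214996337890625), 38.62582015991211)
```

View pics/w12.png

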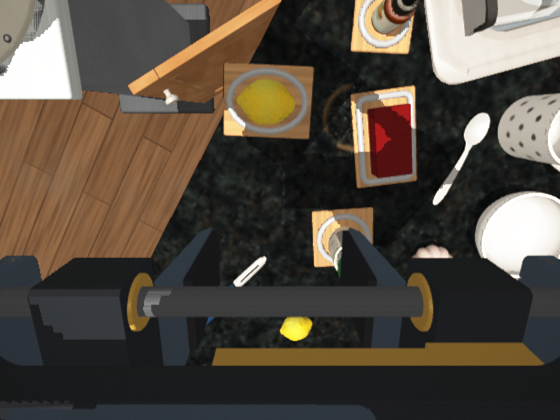

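```bash
python3 - <<'E'
from h import *
im=cv2.imread("pics/w12.png"); c=arm.get_calibration("wrist")
m=cv2.cvtColor(im,cv2.COLOR_BGR2HSV); m=(cv2.inRange(m,(168,120,30),(180,255,255))|cv2.inRange(m,(0,150,30),(8,255,255)))
k=np.zeros_like(m);k[90:190,350:420]=255
k=max(cv2.findContours(cv2.morphologyEx(m&k,cv2.MORPH_OPEN,np.ones((3,3))),0,2)[0],key=cv2.contourArea).reshape(-1,2)
print(cv2.minAreaRect(np.array([plane(c,*p,40)[:2] for p in k],np.float32)))
print(pix(c,(545.1,-71.4,108)),pix(c,(545.1,-71.4,6)))
E
```

```text
((554.2774658203125, -211.92556762695312), (50.44800567626953, 84.0655746459961), 8.024027824401855)
[418.15235702 -10.34003131] [383.8376615   19.85005064]
```

```bash
python3 -c "
from cell import arm
print(arm.sign_off())"
```

```text
the job is handed in; nothing more can be done
None
```

The bottle, jar, lemon and packet are each inside their matching rail and the job is handed in at about 34 s. The last pictures showed the bottle and jar upright and the lemon and packet centred and aligned.

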